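# Crack open a stuck vacuum chamber lid and hold it ajar

### The arm

A 6-joint arm with a two-finger parallel gripper is mounted at the origin on the work surface. World frame = base frame: x ahead of the robot, y to its left, z up, the work surface at z = 0. Lengths are in m, angles in rad, forces in N, time in s.
With the tool pointing down it reaches from about 0.25 to 0.775 m from the base axis. Payload 8.9 kg.
Tool frame: the origin (TCP) lies at the centre of the arm's flange, where the gripper is bolted on; the fingertips stand 173 mm ahead of it and the grasp point (between the pads) lies 155 mm ahead of it; z points along the fingers, y is the line along which they close (so a half turn about z gives the same grasp; the last joint's range is limited). The gripper opens to 85 mm and grips with 20 to 120 N. Pads are 22 mm wide; open, the fingers measure 114 mm over their backs; the gripper's body (76 mm by 85 mm) begins 54 mm behind the grasp point. The pads swing forward as they close: fully open they stand 13 mm farther back than shut.
Start: joints at [1.075, 0.291, -0.153, 1.127, 0, 1.431], TCP at [0.183, 0.492, 0.405] pointing down, gripper open.
Joint ranges: [-2.52, 2.52], [-0.91, 1.74], [-1.3, 1.37], [-1.96, 2.02], [-1.52, 1.47], [-3.14, 3.14]. Speed limits (rad/s): [2.22, 2.22, 2.79, 3.14, 3.14, 3.14].

### API

Orientations are given as a 3x3 rotation matrix whose columns are the frame's x, y, z axes.
In Python, from station import * gives the robot as it stands.
- The arm moves only by the tool drive_tool, never from a script. Its argument "increments" is a list of rows, each an object of numbers: "dx", "dy", "dz": the shift along the tool's x, y, z in m; "wx", "wy", "wz": the turn, a rotation vector about the tool's x, y, z in rad; "hand": the closure, from 0 (fully open) to 1 (shut). In form: [{"dx": .., "dy": .., "dz": .., "wx": .., "wy": .., "wz": .., "hand": ..}, ...]. A call has 1 to 20 rows; each row is the pose to reach, as a shift and turn from the pose commanded when the call began, along the tool's axes at that moment; what a row does not reach only later rows make up. A row lasts 1/10 s, in which the tool goes at most 50 mm and 8.59 degrees, less where a joint would pass 70% of its speed; a pose out of reach is approached as far as the arm can. A call with a gripper value outside its range is refused whole. The fingers move at their own pace and stop on an object; "newtons" is the grip in N (left out, the last holds). Time passes only in rows, so rows that repeat a pose let the fingers close. It gives the time, the measured TCP pose, the force, the opening and the grip force at its end, in the units of the state.
- sense(): the state, without advancing time (a new reading comes with each control period).
- camera(name): name is "scene" or "side" or "wrist"; returns the picture (384x512x3 uint8, red, green, blue); there is no depth.
- camera_model(name): a dict with "K" (3x3 intrinsics, pixels), "R" (3x3) and "t" (3): a world point X has camera coordinates R X + t. Camera axes: x right, y down, z forward; pixel columns grow to the right and rows downward; lengths in m; the calibration is good to about 2 mm. A picture is of the moment at which its call begins: read the wrist's pose just before it. camera_model takes no time and is no camera call; for the wrist camera it gives the pose at the moment of the call.
- finish_job(): hands the job in; it is judged then, once.
The state is a dict: "time_s": time; "joint_positions": joint angles; "dq": joint speeds; "effort": joint torques, N m; "ee_pos": TCP position; "eef_rot": TCP orientation; "ft_force": force on the tool from outside, world axes, zero at the start; "wrist_torque": the same for the moment, N m; "opening": finger opening in m; "grasp_force": force on a finger pad.
Only numpy, scipy, OpenCV 4.12 (cv2) and the standard library are available. Lean on these libraries where they do the work, as an engineer would, in place of code of your own. Each camera call takes 0.05 s, during which the arm holds its last target. There are 200 camera calls.

### The job

Shut down the vacuum chamber on the jeweller's bench: on the switch box, press the large round key, then the small round key, then the rectangular bar key, each fully down and let up again before the next, with the lid still shut. Then take the chamber lid by its handle, pull it straight up free of the sticky rubber without jerking it high, and finish still holding it level and motionless just over the pot, about 2.5 cm open all round and clear of the rubber, so that air can get in; do not put it down or let go. Leave everything else on the bench where it is.

Things in the scene. Friction and masses are not known exactly. Their poses are not given: they have to be found in the camera images.
- chamber: Fixed vacuum chamber: round grey housing 224 mm across, 40 high, on it a steel pot 196 mm across with a rubber gasket rim 142 mm above the bench; three black rubber lips, to 160 mm high and 118 mm out, curl over the lid's edge. Origin: centre of its underside; z up. Which side of the bench it stands on varies.
- lid: Clear round lid 200 mm across, 12 thick, about 0.5 kg with its handle, lying loose on the pot. Origin: centre of its underside, 142 mm above the bench when shut; axes as the chamber's. The sticky lips hold it: a straight pull up must pass a peak of roughly 12 to 22 N within the first 5 mm; from 13 mm up it is quite free and only its weight (5 N) is left.
- handle (a point): Aluminium bridge handle across the middle of the lid: straight bar 14 mm thick (along lid x), 14 high, 76 long (along lid y), on two 10 mm posts under its ends, 28 mm free below the bar. Point: the bar's centre, 47 mm above the lid's underside, 189 mm above the bench when shut. Axes as the lid's.
- switchbox: Grey switch box fixed to the bench, 120 (x) by 210 (y) by 60 mm high, level top; origin: centre of its underside. Three spring keys of the same cream plastic in dark collars 8 mm high stand in a row along its y axis, 64 mm apart; their order in the row varies. Key tops are 82 mm above the bench.
- key_large (a joint): Travel of the large round key, 38 mm across, m: 0 up, 0.006 fully down; springs back when released; about 1.5 N to start, 5 N fully down.
- key_large_top (a point): Centre of the top face of the large round key, 38 mm across, 14 mm above its collar when up; moves with the key.
- key_small (a joint): Travel of the small round key, 22 mm across, m: 0 up, 0.006 fully down; springs back when released; about 1.5 N to start, 5 N fully down.
- key_small_top (a point): Centre of the top face of the small round key, 22 mm across, 14 mm above its collar when up; moves with the key.
- key_bar (a joint): Travel of the rectangular bar key, 52 mm (along the box's x) by 18 mm, m: 0 up, 0.006 fully down; springs back when released; about 1.5 N to start, 5 N fully down.
- key_bar_top (a point): Centre of the top face of the rectangular bar key, 52 mm (along the box's x) by 18 mm, 14 mm above its collar when up; moves with the key.
- jar: Bystander, loose: small glass jar with metal cap, 38 mm across, 50 high; origin under its centre; stands between the two devices.
- firebrick: Bystander, loose: white soldering brick 70 x 130 x 30 mm lying flat; origin under its centre.
- hammer: Bystander, loose: jeweller's hammer, about 220 mm long, lying on the bench; origin under its middle.
- flask: Bystander, loose: steel casting ring (tube) 70 mm across, 80 high, standing; origin under its centre.
- tub: Bystander, loose: white plastic tub with blue cap, 96 mm across, 90 high; origin under its centre.
- spool: Bystander, loose: copper wire spool, 60 mm across, 40 high, standing; origin under its centre.
- brush: Bystander, loose: hand brush, about 200 mm long, lying on the bench; origin under its middle.
Not all that is in view belongs to the job. Several things have the shape of the lid; the one meant has the colours described above.

How it is judged:
On the way, in this order (a step that is already met when the one before it is completed fails the run):
1. the large round key, 38 mm across is pressed down while the other two keys are up and the lid is shut (value of joint key_large above 0.0042 m and value of joint each of key_small, key_bar below 0.002 m and z of lid in the frame of chamber below 0.146 m), for 0.05 s.
2. the small round key, 22 mm across is pressed down while the other two keys are up and the lid is shut (value of joint key_small above 0.0042 m and value of joint each of key_large, key_bar below 0.002 m and z of lid in the frame of chamber below 0.146 m), for 0.05 s.
3. the rectangular bar key, 52 mm (along the box's x) by 18 mm is pressed down while the other two keys are up and the lid is shut (value of joint key_bar above 0.0042 m and value of joint each of key_large, key_small below 0.002 m and z of lid in the frame of chamber below 0.146 m), for 0.05 s.
4. the lid is pulled free of the gasket by its handle (z of lid in the frame of chamber above 0.155 m and contact force between lid and the fingers above 1 N), for 0.1 s.
At the end, for the whole second after the job is handed in: The fingers hold the lid (more than 2 N) and nothing of the chamber touches it (below 0.5 N); its underside is 13 to 40 mm above the gasket, within 30 mm of straight over the pot, tilted less than 0.2 rad and still (below 0.03 m/s); all three keys are up (z of lid in the frame of chamber between 0.155 and 0.182 m and horizontal distance between lid and chamber below 0.03 m and angle between lid's own z axis and vertical below 0.2 rad and linear speed of lid below 0.03 m/s and contact force between lid and the fingers above 2 N and contact force between lid and chamber below 0.5 N and value of joint each of key_large, key_small, key_bar below 0.002 m); the arm keeps its last pose, push and grip.
It fails at once if the lid is jerked up more than 80 mm above the gasket (z of lid in the frame of chamber above 0.222 m).
It fails at once if two keys are pressed at once (value of joint each of key_large, key_small above 0.003 m or value of joint each of key_large, key_bar above 0.003 m or value of joint each of key_small, key_bar above 0.003 m).
It fails at once if a bystander is shifted by more than 30 mm (distance of any of jar, firebrick, hammer, flask, tub, spool, brush from where it was at the start of the episode above 0.03 m).
It also fails if it takes over 54 s, if anything falls off the work surface, if the arm or the gripper's body presses on something with over 40 N, if the wrist force passes 120 N, or if a joint passes its speed limit or range.

## Working session

There is one attempt and no reset: what is moved stays moved. The work goes in short steps, Python scripts to look and compute and a tool call to move; the robot and the scene stay as the last step left them, time stands still between calls to the robot, and variables do not carry over. Pictures are saved under pics/ and viewed, at most 10 in all, crops included, and the job is handed in when it is done.

Besides the shell and the picture viewer there is one more tool, called by a JSON object that holds its "method" and its "body". drive_tool: Moves the arm, as the interface text tells. Its arguments: {"type":"object","properties":{"increments":{"type":"array","items":{"type":"object","properties":{"dx":{"type":"number"},"dy":{"type":"number"},"dz":{"type":"number"},"wx":{"type":"number"},"wy":{"type":"number"},"wz":{"type":"number"},"hand":{"type":"number"}}}},"newtons":{"type":"number"}},"required":["increments"]}

```bash
mkdir -p pics; python3 - <<'E'
from station import *
import cv2,numpy as np
s=sense();print({k:np.round(v,3).tolist() for k,v in s.items()})
a=camera("scene");b=camera("side")
cv2.imwrite("pics/scene.png",a[:,:,::-1]);cv2.imwrite("pics/side.png",b[:,:,::-1])
for n in("scene","side","wrist"):
    m=camera_model(n);print(n,np.round(m["K"],1).tolist(),np.round(m["R"],3).tolist(),np.round(m["t"],3).tolist())
E
```

```text
{'time_s': 0.0, 'joint_positions': [1.075, 0.291, -0.154, 1.127, -0.0, 1.431], 'dq': [0.0, 0.001, 0.001, 0.002, 0.0, 0.0], 'effort': [-0.002, -53.715, 33.137, 0.016, -0.0, -0.0], 'ee_pos': [0.183, 0.492, 0.404], 'eef_rot': [[-0.937, 0.349, -0.001], [0.349, 0.937, -0.001], [0.0, -0.001, -1.0]], 'ft_force': [-0.095, -0.892, -0.015], 'wrist_torque': [0.032, 0.006, 0.006], 'grasp_force': 0.0, 'opening': 0.086}
scene [[368.0, 0.0, 257.7], [0.0, 368.0, 190.5], [0.0, 0.0, 1.0]] [[-0.786, 0.618, -0.015], [0.528, 0.659, -0.536], [-0.321, -0.429, -0.844]] [0.45, -0.195, 1.59]
side [[489.8, 0.0, 255.2], [0.0, 489.8, 195.5], [0.0, 0.0, 1.0]] [[0.988, -0.154, 0.002], [-0.104, -0.675, -0.731], [0.114, 0.722, -0.683]] [-0.554, 0.132, 1.442]
wrist [[266.8, 0.0, 262.5], [0.0, 266.8, 196.7], [0.0, 0.0, 1.0]] [[0.35, 0.937, -0.001], [0.903, -0.337, 0.268], [0.251, -0.094, -0.963]] [-0.524, -0.036, 0.378]
```

View pics/scene.png

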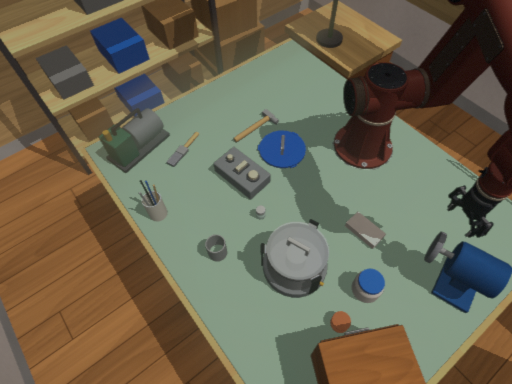

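View pics/side.png

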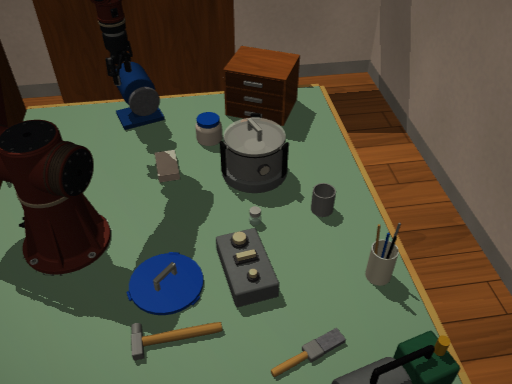

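The side picture shows the large key at about (239,239), the bar at (245,256) and the small key at (253,274). The handle is at about (254,128). In the scene picture the keys are at (253,175), (241,167) and (230,157), and the handle is at (298,246). I'll zoom in for finer pixel positions.

```bash
python3 - <<'E'
import cv2,numpy as np
a=cv2.imread("pics/scene.png");b=cv2.imread("pics/side.png")
def crop(i,x,y,w,h,s):return cv2.resize(i[y:y+h,x:x+w],None,fx=s,fy=s,interpolation=cv2.INTER_CUBIC)
t=[crop(a,208,145,66,50,6),crop(a,262,215,66,50,6),crop(b,212,228,66,50,6),crop(b,222,110,66,50,6)]
cv2.imwrite("pics/crops.png",np.vstack([np.hstack(t[:2]),np.hstack(t[2:])]))
E
```

```text
(no output)
```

View pics/crops.png

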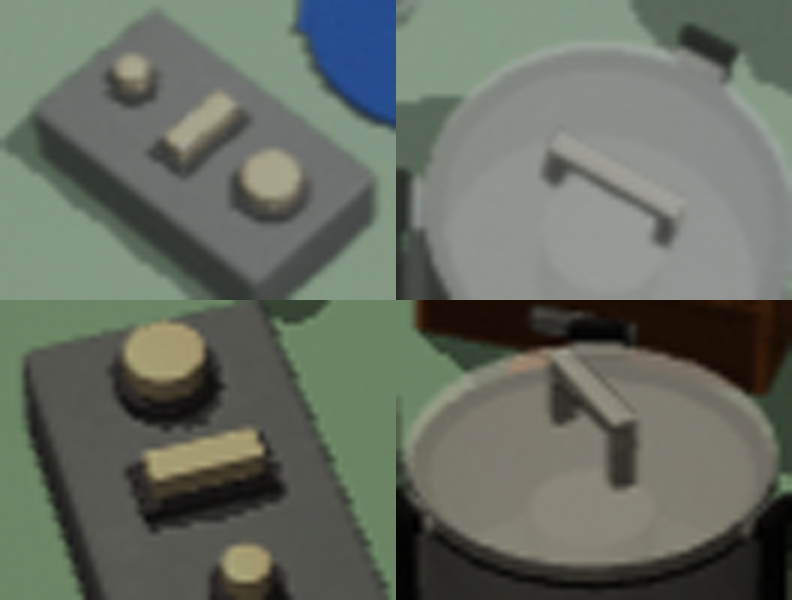

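```bash
cat > h.py <<'E'
from station import *
import numpy as np,cv2
def tri(p,q,names=("scene","side")):
    P=[]
    for n in names:
        m=camera_model(n);P.append(np.array(m["K"])@np.c_[m["R"],m["t"]])
    X=cv2.triangulatePoints(P[0],P[1],np.array(p,float).reshape(2,1),np.array(q,float).reshape(2,1)).ravel()
    return X[:3]/X[3]
def onz(n,p,z):
    m=camera_model(n);R=np.array(m["R"]);c=-R.T@m["t"];d=R.T@np.linalg.solve(m["K"],[p[0],p[1],1.])
    return c+d*(z-c[2])/d[2]
E
python3 - <<'E'
from h import *
f=lambda o,p:[o[0]+(p[0]+.5)/6-.5,o[1]+(p[1]+.5)/6-.5]
S1,S2,D1,D2=(208,145),(262,215),(212,228),(222,110)
for n,s,d,z in[("large",f(S1,(272,176)),f(D1,(165,46)),.082),("bar",f(S1,(203,120)),f(D1,(204,154)),.082),("small",f(S1,(130,70)),f(D1,(246,260)),.082),
 ("handle",f(S2,(225,172)),f(D2,(197,85)),.196),("hfar",f(S2,(286,211)),f(D2,(166,54)),.196),("hnear",f(S2,(160,138)),f(D2,(228,117)),.196),]:
    print(n,tri(s,d).round(4),onz("scene",s,z).round(4),onz("side",d,z).round(4))
E
```

```text
large [ 0.4942 -0.1304  0.0811] [ 0.4923 -0.1294  0.082 ] [ 0.4953 -0.1318  0.082 ]
bar [ 0.5025 -0.1952  0.0794] [ 0.5002 -0.1929  0.082 ] [ 0.5039 -0.1983  0.082 ]
small [ 0.5133 -0.2577  0.0801] [ 0.5133 -0.2562  0.082 ] [ 0.5135 -0.2594  0.082 ]
handle [0.5913 0.2297 0.1943] [0.5876 0.2312 0.196 ] [0.5931 0.2257 0.196 ]
hfar [0.5801 0.2646 0.1915] [0.5776 0.2666 0.196 ] [0.5812 0.2565 0.196 ]
hnear [0.6034 0.1954 0.1962] [0.6012 0.1958 0.196 ] [0.6045 0.195  0.196 ]
```

{"method": "drive_tool", "body": {"increments": [{"dx": -0.01, "dy": -0.01, "hand": 1}, {"dx": -0.036, "dy": -0.033, "hand": 1}, {"dx": -0.066, "dy": -0.062, "hand": 1}, {"dx": -0.1, "dy": -0.094, "hand": 1}, {"dx": -0.135, "dy": -0.127, "hand": 1}, {"dx": -0.17, "dy": -0.16, "hand": 1}, {"dx": -0.205, "dy": -0.193, "hand": 1}, {"dx": -0.24, "dy": -0.226, "hand": 1}, {"dx": -0.275, "dy": -0.258, "hand": 1}, {"dx": -0.31, "dy": -0.291, "hand": 1}, {"dx": -0.345, "dy": -0.324, "hand": 1}, {"dx": -0.38, "dy": -0.357, "hand": 1}, {"dx": -0.415, "dy": -0.39, "dz": 0.01, "hand": 1}, {"dx": -0.45, "dy": -0.42, "dz": 0.03, "hand": 1}, {"dx": -0.478, "dy": -0.447, "dz": 0.06, "hand": 1}, {"dx": -0.498, "dy": -0.465, "dz": 0.09, "hand": 1}, {"dx": -0.508, "dy": -0.474, "dz": 0.11, "hand": 1}, {"dx": -0.509, "dy": -0.475, "dz": 0.12, "hand": 1}, {"dx": -0.509, "dy": -0.475, "dz": 0.12, "hand": 1}, {"dx": -0.509, "dy": -0.475, "dz": 0.12, "hand": 1}]}}

```text
schema error: expected keys dx, dy, dz, wx, wy, wz, hand
```

```bash
python3 - <<'E'
from h import *
s=sense();print(s["ee_pos"],np.round(s["eef_rot"],4).tolist(),s["ft_force"],s["opening"],s["time_s"])
t=[]
for n,(x,y) in(("scene",(205,120)),("side",(200,150))):
    i=camera(n)[y:y+125,x:x+125,::-1];t.append(cv2.resize(i,(400,400),interpolation=cv2.INTER_CUBIC))
    m=camera_model(n);p=m["K"]@(np.array(m["R"])@(s["ee_pos"]+.173*np.array(s["eef_rot"])[:,2])+m["t"]);print(n,(p[:2]/p[2]-[x,y])*3.2)
cv2.imwrite("pics/p1.png",np.hstack(t))
E
```

```text
[0.18327664 0.49175815 0.40418172] [[-0.937, 0.3493, -0.0006], [0.3493, 0.937, -0.0011], [0.0002, -0.0012, -1.0]] [-0.87014755  0.07684599  0.0907904 ] 0.08550764541125244 0.1
scene [803.15634114 332.51941367]
side [-246.72221959 -220.8116544 ]
```

View pics/p1.png

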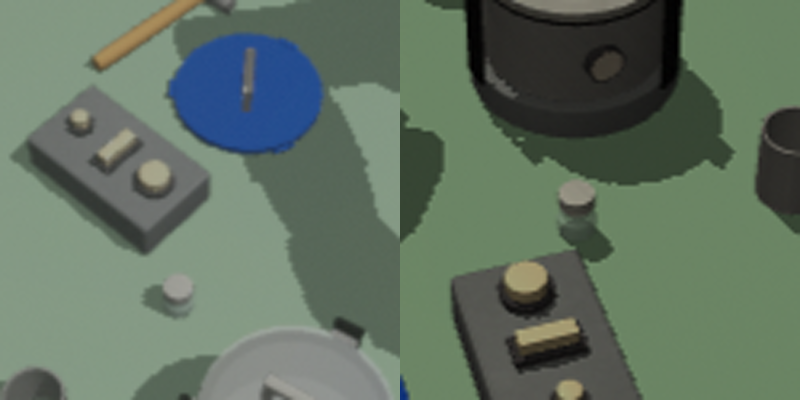

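The move was refused because every row needs all seven keys. The picture shows the scene unchanged, so I'll resend with full rows.

{"method": "drive_tool", "body": {"increments": [{"dx": -0.01, "dy": -0.01, "dz": 0, "wx": 0, "wy": 0, "wz": 0, "hand": 1}, {"dx": -0.036, "dy": -0.033, "dz": 0, "wx": 0, "wy": 0, "wz": 0, "hand": 1}, {"dx": -0.066, "dy": -0.062, "dz": 0, "wx": 0, "wy": 0, "wz": 0, "hand": 1}, {"dx": -0.1, "dy": -0.094, "dz": 0, "wx": 0, "wy": 0, "wz": 0, "hand": 1}, {"dx": -0.135, "dy": -0.127, "dz": 0, "wx": 0, "wy": 0, "wz": 0, "hand": 1}, {"dx": -0.17, "dy": -0.16, "dz": 0, "wx": 0, "wy": 0, "wz": 0, "hand": 1}, {"dx": -0.205, "dy": -0.193, "dz": 0, "wx": 0, "wy": 0, "wz": 0, "hand": 1}, {"dx": -0.24, "dy": -0.226, "dz": 0, "wx": 0, "wy": 0, "wz": 0, "hand": 1}, {"dx": -0.275, "dy": -0.258, "dz": 0, "wx": 0, "wy": 0, "wz": 0, "hand": 1}, {"dx": -0.31, "dy": -0.291, "dz": 0, "wx": 0, "wy": 0, "wz": 0, "hand": 1}, {"dx": -0.345, "dy": -0.324, "dz": 0, "wx": 0, "wy": 0, "wz": 0, "hand": 1}, {"dx": -0.38, "dy": -0.357, "dz": 0, "wx": 0, "wy": 0, "wz": 0, "hand": 1}, {"dx": -0.415, "dy": -0.39, "dz": 0.01, "wx": 0, "wy": 0, "wz": 0, "hand": 1}, {"dx": -0.45, "dy": -0.42, "dz": 0.03, "wx": 0, "wy": 0, "wz": 0, "hand": 1}, {"dx": -0.478, "dy": -0.447, "dz": 0.06, "wx": 0, "wy": 0, "wz": 0, "hand": 1}, {"dx": -0.498, "dy": -0.465, "dz": 0.09, "wx": 0, "wy": 0, "wz": 0, "hand": 1}, {"dx": -0.508, "dy": -0.474, "dz": 0.11, "wx": 0, "wy": 0, "wz": 0, "hand": 1}, {"dx": -0.509, "dy": -0.475, "dz": 0.12, "wx": 0, "wy": 0, "wz": 0, "hand": 1}, {"dx": -0.509, "dy": -0.475, "dz": 0.12, "wx": 0, "wy": 0, "wz": 0, "hand": 1}, {"dx": -0.509, "dy": -0.475, "dz": 0.12, "wx": 0, "wy": 0, "wz": 0, "hand": 1}]}}

```text
time_s: 2.2
ee_pos: [0.494, -0.1304, 0.2855]
eef_rot: [[-0.937, 0.349, 0.0], [0.349, 0.937, 0.0], [-0.0, 0.0, -1.0]]
ft_force: [-0.1, 0.7, -0.5]
opening: 0.0002
grasp_force: 0.0
```

```bash
python3 - <<'E'
from h import *
s=sense();print(s["ee_pos"],np.round(s["eef_rot"],4).tolist(),s["ft_force"],s["opening"],s["time_s"],s["joint_positions"])
t=[]
for n,(x,y) in(("scene",(205,120)),("side",(200,150))):
    i=camera(n)[y:y+125,x:x+125,::-1];t.append(cv2.resize(i,(400,400),interpolation=cv2.INTER_CUBIC))
    m=camera_model(n);p=m["K"]@(np.array(m["R"])@(s["ee_pos"]+.173*np.array(s["eef_rot"])[:,2])+m["t"]);print(n,(p[:2]/p[2]-[x,y])*3.2)
cv2.imwrite("pics/p2.png",np.hstack(t))
E
```

```text
[ 0.49402852 -0.13036571  0.28549761] [[-0.9372, 0.3488, 0.0002], [0.3488, 0.9372, 0.0], [-0.0002, 0.0001, -1.0]] [-0.11136432  0.66275441 -0.47744207] 0.00016110976902224128 2.2 [-4.01200650e-01  3.65899878e-01 -3.82405453e-01  8.22316119e-01
  1.07755170e-04 -4.49589875e-02]
scene [151.01755467 157.9537243 ]
side [122.6928407  247.40509652]
```

View pics/p2.png

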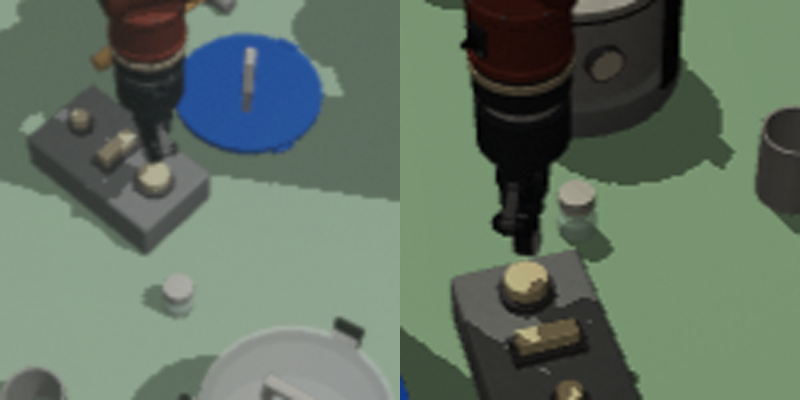

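The closed fingertips stand above the large key, at about (158,155) in the scene half and (127,250) in the side half, close to the projection. I'll press it now.

{"method": "drive_tool", "body": {"increments": [{"dx": 0, "dy": 0, "dz": 0.015, "wx": 0, "wy": 0, "wz": 0, "hand": 1}, {"dx": 0, "dy": 0, "dz": 0.025, "wx": 0, "wy": 0, "wz": 0, "hand": 1}, {"dx": 0, "dy": 0, "dz": 0.029, "wx": 0, "wy": 0, "wz": 0, "hand": 1}, {"dx": 0, "dy": 0, "dz": 0.032, "wx": 0, "wy": 0, "wz": 0, "hand": 1}, {"dx": 0, "dy": 0, "dz": 0.034, "wx": 0, "wy": 0, "wz": 0, "hand": 1}, {"dx": 0, "dy": 0, "dz": 0.0355, "wx": 0, "wy": 0, "wz": 0, "hand": 1}, {"dx": 0, "dy": 0, "dz": 0.0355, "wx": 0, "wy": 0, "wz": 0, "hand": 1}, {"dx": 0, "dy": 0, "dz": 0.0355, "wx": 0, "wy": 0, "wz": 0, "hand": 1}]}}

```text
time_s: 3.1
ee_pos: [0.4943, -0.1307, 0.2495]
eef_rot: [[-0.937, 0.349, -0.0], [0.349, 0.937, 0.001], [0.0, 0.0, -1.0]]
ft_force: [-2.4, 2.8, 5.0]
opening: -0.0004
grasp_force: 2.4
```

{"method": "drive_tool", "body": {"increments": [{"dx": 0, "dy": 0, "dz": 0.001, "wx": 0, "wy": 0, "wz": 0, "hand": 1}, {"dx": 0, "dy": 0, "dz": 0.0015, "wx": 0, "wy": 0, "wz": 0, "hand": 1}, {"dx": 0, "dy": 0, "dz": 0.0015, "wx": 0, "wy": 0, "wz": 0, "hand": 1}]}}

```text
time_s: 3.4
ee_pos: [0.4943, -0.1307, 0.2492]
eef_rot: [[-0.937, 0.349, 0.001], [0.349, 0.937, 0.0], [-0.001, 0.0, -1.0]]
ft_force: [-7.2, 4.8, 22.0]
opening: 0.0001
grasp_force: 10.9
```

{"method": "drive_tool", "body": {"increments": [{"dx": 0, "dy": 0, "dz": -0.006, "wx": 0, "wy": 0, "wz": 0, "hand": 1}, {"dx": 0, "dy": 0, "dz": -0.02, "wx": 0, "wy": 0, "wz": 0, "hand": 1}, {"dx": 0, "dy": 0, "dz": -0.035, "wx": 0, "wy": 0, "wz": 0, "hand": 1}, {"dx": -0.01, "dy": -0.018, "dz": -0.035, "wx": 0, "wy": 0, "wz": 0, "hand": 1}, {"dx": -0.03, "dy": -0.055, "dz": -0.035, "wx": 0, "wy": 0, "wz": 0, "hand": 1}, {"dx": -0.05, "dy": -0.091, "dz": -0.035, "wx": 0, "wy": 0, "wz": 0, "hand": 1}, {"dx": -0.062, "dy": -0.113, "dz": -0.035, "wx": 0, "wy": 0, "wz": 0, "hand": 1}, {"dx": -0.062, "dy": -0.113, "dz": -0.03, "wx": 0, "wy": 0, "wz": 0, "hand": 1}, {"dx": -0.062, "dy": -0.113, "dz": -0.02, "wx": 0, "wy": 0, "wz": 0, "hand": 1}, {"dx": -0.062, "dy": -0.113, "dz": -0.012, "wx": 0, "wy": 0, "wz": 0, "hand": 1}, {"dx": -0.062, "dy": -0.113, "dz": -0.007, "wx": 0, "wy": 0, "wz": 0, "hand": 1}, {"dx": -0.062, "dy": -0.113, "dz": -0.004, "wx": 0, "wy": 0, "wz": 0, "hand": 1}, {"dx": -0.062, "dy": -0.113, "dz": -0.0015, "wx": 0, "wy": 0, "wz": 0, "hand": 1}, {"dx": -0.062, "dy": -0.113, "dz": -0.0005, "wx": 0, "wy": 0, "wz": 0, "hand": 1}, {"dx": -0.062, "dy": -0.113, "dz": -0.0005, "wx": 0, "wy": 0, "wz": 0, "hand": 1}]}}

```text
time_s: 4.9
ee_pos: [0.5127, -0.2576, 0.2493]
eef_rot: [[-0.937, 0.349, -0.0], [0.349, 0.937, 0.001], [0.001, 0.001, -1.0]]
ft_force: [-6.3, 5.1, 15.8]
opening: 0.0001
grasp_force: 7.6
```

{"method": "drive_tool", "body": {"increments": [{"dx": 0, "dy": 0, "dz": -0.006, "wx": 0, "wy": 0, "wz": 0, "hand": 1}, {"dx": 0, "dy": 0, "dz": -0.02, "wx": 0, "wy": 0, "wz": 0, "hand": 1}, {"dx": 0, "dy": 0, "dz": -0.035, "wx": 0, "wy": 0, "wz": 0, "hand": 1}, {"dx": 0.008, "dy": 0.014, "dz": -0.035, "wx": 0, "wy": 0, "wz": 0, "hand": 1}, {"dx": 0.023, "dy": 0.041, "dz": -0.035, "wx": 0, "wy": 0, "wz": 0, "hand": 1}, {"dx": 0.031, "dy": 0.055, "dz": -0.035, "wx": 0, "wy": 0, "wz": 0, "hand": 1}, {"dx": 0.031, "dy": 0.055, "dz": -0.03, "wx": 0, "wy": 0, "wz": 0, "hand": 1}, {"dx": 0.031, "dy": 0.055, "dz": -0.02, "wx": 0, "wy": 0, "wz": 0, "hand": 1}, {"dx": 0.031, "dy": 0.055, "dz": -0.012, "wx": 0, "wy": 0, "wz": 0, "hand": 1}, {"dx": 0.031, "dy": 0.055, "dz": -0.007, "wx": 0, "wy": 0, "wz": 0, "hand": 1}, {"dx": 0.031, "dy": 0.055, "dz": -0.004, "wx": 0, "wy": 0, "wz": 0, "hand": 1}, {"dx": 0.031, "dy": 0.055, "dz": -0.0015, "wx": 0, "wy": 0, "wz": 0, "hand": 1}, {"dx": 0.031, "dy": 0.055, "dz": 0, "wx": 0, "wy": 0, "wz": 0, "hand": 1}, {"dx": 0.031, "dy": 0.055, "dz": 0, "wx": 0, "wy": 0, "wz": 0, "hand": 1}]}}

```text
time_s: 6.3
ee_pos: [0.503, -0.1964, 0.2493]
eef_rot: [[-0.937, 0.35, -0.0], [0.35, 0.937, -0.001], [-0.0, -0.001, -1.0]]
ft_force: [-6.9, 2.0, 15.3]
opening: -0.0004
grasp_force: 7.8
```

{"method": "drive_tool", "body": {"increments": [{"dx": 0, "dy": 0, "dz": -0.01, "wx": 0, "wy": 0, "wz": 0, "hand": 1}, {"dx": 0, "dy": 0, "dz": -0.035, "wx": 0, "wy": 0, "wz": 0, "hand": 1}, {"dx": 0, "dy": 0, "dz": -0.075, "wx": 0, "wy": 0, "wz": 0, "hand": 1}, {"dx": 0, "dy": 0, "dz": -0.115, "wx": 0, "wy": 0, "wz": 0, "hand": 1}, {"dx": 0.001, "dy": 0.01, "dz": -0.145, "wx": 0, "wy": 0, "wz": 0.05, "hand": 0.8}, {"dx": 0.005, "dy": 0.035, "dz": -0.157, "wx": 0, "wy": 0, "wz": 0.15, "hand": 0.6}, {"dx": 0.011, "dy": 0.075, "dz": -0.157, "wx": 0, "wy": 0, "wz": 0.25, "hand": 0.4}, {"dx": 0.018, "dy": 0.12, "dz": -0.157, "wx": 0, "wy": 0, "wz": 0.35, "hand": 0.2}, {"dx": 0.025, "dy": 0.165, "dz": -0.157, "wx": 0, "wy": 0, "wz": 0.45, "hand": 0}, {"dx": 0.032, "dy": 0.21, "dz": -0.157, "wx": 0, "wy": 0, "wz": 0.55, "hand": 0}, {"dx": 0.039, "dy": 0.255, "dz": -0.157, "wx": 0, "wy": 0, "wz": 0.65, "hand": 0}, {"dx": 0.046, "dy": 0.3, "dz": -0.157, "wx": 0, "wy": 0, "wz": 0.75, "hand": 0}, {"dx": 0.053, "dy": 0.345, "dz": -0.157, "wx": 0, "wy": 0, "wz": 0.85, "hand": 0}, {"dx": 0.059, "dy": 0.385, "dz": -0.157, "wx": 0, "wy": 0, "wz": 0.889, "hand": 0}, {"dx": 0.064, "dy": 0.415, "dz": -0.157, "wx": 0, "wy": 0, "wz": 0.889, "hand": 0}, {"dx": 0.066, "dy": 0.428, "dz": -0.157, "wx": 0, "wy": 0, "wz": 0.889, "hand": 0}, {"dx": 0.066, "dy": 0.428, "dz": -0.157, "wx": 0, "wy": 0, "wz": 0.889, "hand": 0}, {"dx": 0.066, "dy": 0.428, "dz": -0.157, "wx": 0, "wy": 0, "wz": 0.889, "hand": 0}]}}

```text
time_s: 8.1
ee_pos: [0.5908, 0.2272, 0.4051]
eef_rot: [[-0.319, 0.948, -0.0], [0.948, 0.319, -0.001], [-0.0, -0.001, -1.0]]
ft_force: [0.6, 0.1, 0.2]
opening: 0.0851
grasp_force: 0.0
```

```bash
python3 - <<'E'
from h import *
s=sense();print(s["ee_pos"],np.round(s["eef_rot"],4).tolist(),s["ft_force"],s["opening"],s["time_s"])
m=camera_model("wrist");P=m["K"]@np.c_[m["R"],m["t"]]
i=camera("wrist")[:,:,::-1];cv2.imwrite("pics/w1.png",i)
for X in[(.5913,.2297,.196),(.5801,.2646,.196),(.6034,.1954,.196),tuple(s["ee_pos"]-[0,0,.209])]:
    p=P@np.r_[X,1];print(X,p[:2]/p[2])
E
```

```text
[0.59082012 0.22718222 0.40508758] [[-0.3191, 0.9477, -0.0004], [0.9477, 0.3191, -0.0006], [-0.0004, -0.0005, -1.0]] [0.57677455 0.12709697 0.15997093] 0.08514892007307391 8.1
(0.5913, 0.2297, 0.196) [262.96765918 216.95413943]
(0.5801, 0.2646, 0.196) [263.75584107 165.60501412]
(0.6034, 0.1954, 0.196) [263.65615827 262.90701699]
(np.float64(0.5908201248428698), np.float64(0.22718221582236922), np.float64(0.19608757951105607)) [261.19970443 219.9555903 ]
```

View pics/w1.png

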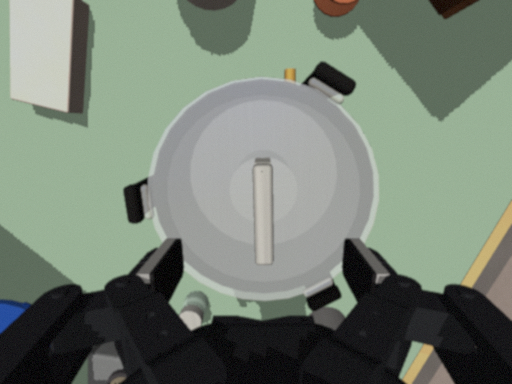

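The wrist view shows the bar aligned with the pads, running from (263,164) to (264,265). Its centre is about 4 mm ahead of the tool, so I'll shift, descend and close.

{"method": "drive_tool", "body": {"newtons": 100, "increments": [{"dx": 0.004, "dy": 0.001, "dz": 0.01, "wx": 0, "wy": 0, "wz": 0, "hand": 0}, {"dx": 0.004, "dy": 0.001, "dz": 0.025, "wx": 0, "wy": 0, "wz": 0, "hand": 0}, {"dx": 0.004, "dy": 0.001, "dz": 0.04, "wx": 0, "wy": 0, "wz": 0, "hand": 0}, {"dx": 0.004, "dy": 0.001, "dz": 0.052, "wx": 0, "wy": 0, "wz": 0, "hand": 0}, {"dx": 0.004, "dy": 0.001, "dz": 0.059, "wx": 0, "wy": 0, "wz": 0, "hand": 0}, {"dx": 0.004, "dy": 0.001, "dz": 0.062, "wx": 0, "wy": 0, "wz": 0, "hand": 0}, {"dx": 0.004, "dy": 0.001, "dz": 0.062, "wx": 0, "wy": 0, "wz": 0, "hand": 0.4}, {"dx": 0.004, "dy": 0.001, "dz": 0.062, "wx": 0, "wy": 0, "wz": 0, "hand": 0.7}, {"dx": 0.004, "dy": 0.001, "dz": 0.062, "wx": 0, "wy": 0, "wz": 0, "hand": 0.8}, {"dx": 0.004, "dy": 0.001, "dz": 0.062, "wx": 0, "wy": 0, "wz": 0, "hand": 1}, {"dx": 0.004, "dy": 0.001, "dz": 0.062, "wx": 0, "wy": 0, "wz": 0, "hand": 1}, {"dx": 0.004, "dy": 0.001, "dz": 0.062, "wx": 0, "wy": 0, "wz": 0, "hand": 1}, {"dx": 0.004, "dy": 0.001, "dz": 0.062, "wx": 0, "wy": 0, "wz": 0, "hand": 1}, {"dx": 0.004, "dy": 0.001, "dz": 0.062, "wx": 0, "wy": 0, "wz": 0, "hand": 1}]}}

```text
time_s: 9.55
ee_pos: [0.5903, 0.2321, 0.3438]
eef_rot: [[-0.32, 0.948, 0.0], [0.948, 0.32, -0.0], [-0.0, -0.0, -1.0]]
ft_force: [-2.9, -0.7, 6.3]
opening: 0.0122
grasp_force: 98.5
```

{"method": "drive_tool", "body": {"increments": [{"dx": 0, "dy": 0, "dz": -0.001, "wx": 0, "wy": 0, "wz": 0, "hand": 1}, {"dx": 0, "dy": 0, "dz": -0.002, "wx": 0, "wy": 0, "wz": 0, "hand": 1}, {"dx": 0, "dy": 0, "dz": -0.003, "wx": 0, "wy": 0, "wz": 0, "hand": 1}, {"dx": 0, "dy": 0, "dz": -0.004, "wx": 0, "wy": 0, "wz": 0, "hand": 1}, {"dx": 0, "dy": 0, "dz": -0.005, "wx": 0, "wy": 0, "wz": 0, "hand": 1}]}}

```text
time_s: 10.05
ee_pos: [0.59, 0.2319, 0.3465]
eef_rot: [[-0.319, 0.948, -0.003], [0.948, 0.319, -0.001], [0.0, -0.003, -1.0]]
ft_force: [-0.8, -0.1, -18.1]
opening: 0.0121
grasp_force: 98.0
```

{"method": "drive_tool", "body": {"increments": [{"dx": 0, "dy": 0, "dz": -0.001, "wx": 0, "wy": 0, "wz": 0, "hand": 1}, {"dx": 0, "dy": 0, "dz": -0.002, "wx": 0, "wy": 0, "wz": 0, "hand": 1}, {"dx": 0, "dy": 0, "dz": -0.003, "wx": 0, "wy": 0, "wz": 0, "hand": 1}, {"dx": 0, "dy": 0, "dz": -0.004, "wx": 0, "wy": 0, "wz": 0, "hand": 1}, {"dx": 0, "dy": 0, "dz": -0.006, "wx": 0, "wy": 0, "wz": 0, "hand": 1}, {"dx": 0, "dy": 0, "dz": -0.008, "wx": 0, "wy": 0, "wz": 0, "hand": 1}, {"dx": 0, "dy": 0, "dz": -0.011, "wx": 0, "wy": 0, "wz": 0, "hand": 1}, {"dx": 0, "dy": 0, "dz": -0.014, "wx": 0, "wy": 0, "wz": 0, "hand": 1}, {"dx": 0, "dy": 0, "dz": -0.017, "wx": 0, "wy": 0, "wz": 0, "hand": 1}, {"dx": 0, "dy": 0, "dz": -0.019, "wx": 0, "wy": 0, "wz": 0, "hand": 1}, {"dx": 0, "dy": 0, "dz": -0.02, "wx": 0, "wy": 0, "wz": 0, "hand": 1}, {"dx": 0, "dy": 0, "dz": -0.02, "wx": 0, "wy": 0, "wz": 0, "hand": 1}, {"dx": 0, "dy": 0, "dz": -0.02, "wx": 0, "wy": 0, "wz": 0, "hand": 1}, {"dx": 0, "dy": 0, "dz": -0.02, "wx": 0, "wy": 0, "wz": 0, "hand": 1}, {"dx": 0, "dy": 0, "dz": -0.02, "wx": 0, "wy": 0, "wz": 0, "hand": 1}]}}

```text
time_s: 11.55
ee_pos: [0.5905, 0.2321, 0.3681]
eef_rot: [[-0.319, 0.948, -0.0], [0.948, 0.319, -0.0], [0.0, -0.0, -1.0]]
ft_force: [-0.7, -0.0, -6.4]
opening: 0.012
grasp_force: 99.6
```

```bash
python3 - <<'E'
from h import *
s=sense();print(s["ee_pos"],s["ft_force"],s["grasp_force"],s["time_s"],s["wrist_torque"])
i=camera("side");cv2.imwrite("pics/end.png",cv2.resize(i[80:320,180:340,::-1],None,fx=2.5,fy=2.5))
E
```

```text
[0.59047994 0.2320809  0.36805121] [-0.66466821 -0.03362332 -6.43731366] 99.6176290512085 11.55 [ 0.0404549  -0.02749974  0.00774596]
```

View pics/end.png

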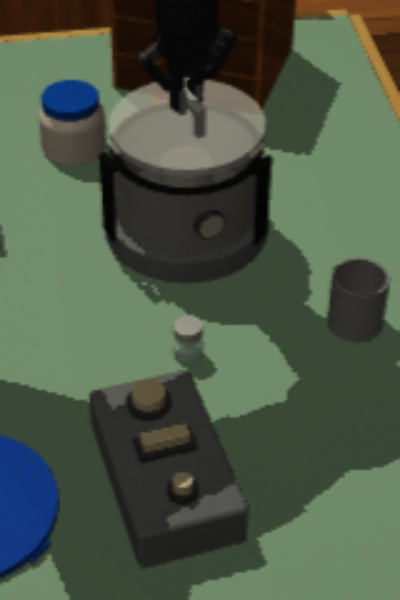

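The lid hangs level about 24 mm above the gasket at (187,130), with only its weight on the wrist. All three keys are up and the bystanders have not moved.

```bash
python3 -c "
from station import *
print(finish_job())"
```

```text
the job is handed in; nothing more can be done
None
```

The job is handed in: I pressed the large, small and bar keys in that order with the lid shut, then pulled the lid free; the gripper still holds it level about 24 mm above the gasket (the hand-in call returned no verdict).

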